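Tip the reject cup

ROBOT

A 6-joint arm with a two-finger parallel gripper is mounted at the origin on a cart in front of the work surface, level with it; the furniture and walls round the work are solid. World frame = base frame: x ahead of the robot, y to its left, z up, the work surface at z = 0. Lengths are in mm, angles in rad, forces in N, time in s.
With the tool pointing down it reaches from about 400 to 925 mm from the base axis. Payload 12.5 kg.
Tool frame: the origin (TCP) lies between the finger pads; the fingertips stand 25 mm ahead of it and the grasp point (between the pads) lies 6 mm ahead of it; z points along the fingers, y is the line along which they close (so a half turn about z gives the same grasp; the last joint's range is limited). The gripper opens to 95 mm and grips with 3 to 60 N. Pads are 20 mm wide; open, the fingers measure 119 mm over their backs; the gripper's body (75 mm by 180 mm) begins 59 mm behind the grasp point.
Start: joints at [1.042, 0.491, 1.559, -0, 1.092, -0.106], TCP at [256.432, 569.988, 239.661] pointing down, gripper open.
Joint ranges: [-3.1, 3.1], [-0.84, 2.19], [0.05, 2.79], [-1.13, 4.28], [0.06, 2.93], [-2.69, 2.69]. Speed limits (rad/s): [2.22, 2.22, 2.79, 3.14, 3.14, 3.14].

INTERFACE

Orientations are given as [roll, pitch, yaw] about the fixed x, y, z axes, in that order (R = Rz(yaw) Ry(pitch) Rx(roll)).
In Python, from cell import state, read_camera, job_done, cut_out gives the robot as it stands. The module is installed in compiled form; this text tells all that it offers.
- The arm moves only by the tool jog_arm, never from a script. Its argument "motion" is a list of rows, each a list of 2 entries, a list of its own where there are three numbers: the shift along the tool's x, y, z in mm, then the turn about the tool's z in rad. A call has 1 to 5 rows; each row is the pose to reach, as a shift and turn from the pose commanded when the call began, along the tool's axes at that moment; what a row does not reach only later rows make up. A row lasts 1/10 s, in which the tool goes at most 50 mm and 8.59 degrees, less where a joint would pass 70% of its speed; a pose out of reach is approached as far as the arm can. A call with a gripper value outside its range is refused whole. "grip" is the closure, from 0 (fully open) to 1 (shut), set as the call begins (left out, the last holds). The fingers move at their own pace and stop on an object; the grip force is fixed at half the most. Time passes only in rows, so rows that repeat a pose let the fingers close. It gives the time, the measured TCP pose, the force, the opening and the grip force at its end, in the units of the state.
- state(): the state, without advancing time (a new reading comes with each control period).
- read_camera(name): name is "scene" or "top"; returns a dict with "img" (480x640x3 uint8, blue, green, red), "vertical_fov" (degrees; the focal length in pixels is half the picture's height over the tangent of half this angle, whatever the lens; pixels are square), "cx", "cy" (the principal point, pixels), "extrinsics" (4x4, takes a point from camera to world coordinates). Camera axes: x right, y up, looking along -z (the intrinsics and any distortion apply to the point x, -y, -z); pixel columns grow to the right and rows downward; lengths in mm; the calibration is good to about 2 mm. A picture is of the moment at which its call begins. There is no depth.
- job_done(): hands the job in; it is judged then, once.
Trained networks look in a picture, given as the dict that the camera call returned (one of the last four; its "shot" number tells which), for a name from the list of things; names that differ only in an ending like _2 or _b are one class to them, and where a whole thing is asked for, a point or a joint stands for the part that bears it (a point fixed in the world has none). Each returns a list of dicts, best first, with "p" (0 to 1); they miss things now and then, are a little off and sometimes report something else, mostly with a low value. They report only what shows in the picture. A call takes as long as a camera call.
- cut_out(name, picture): "region" (480x640 bool, what is visible of it) and "box" ([left, top, right, bottom] in pixels, round what is visible of it).
The state is a dict: "t": time; "joints": joint angles; "qvel": joint speeds; "tau": joint torques, N m; "eef_pos": TCP position; "tcp_rot": TCP orientation; "ft_force": force on the tool from outside, world axes, zero at the start; "moment": the same for the moment, N m; "opening": opening from 0.0 (shut) to 1.0 (fully open); "grip_force": force on a finger pad.
Only numpy, scipy, OpenCV 4.12 (cv2) and the standard library are available. Lean on these libraries where they do the work, as an engineer would, in place of code of your own. Each camera call takes 0.05 s, during which the arm holds its last target. There are 200 camera calls.

TASK

Two spring-loaded tipping cups stand on the worktop, each with a vial lying in it. Dump the one that holds the red-capped vial: push its yellow pedal down past the latch until the cup is tipped right over and the vial drops into the tray below, then let go so that the cup swings all the way back up to rest. Leave the cup with the blue-capped vial undumped, its vial lying where it is.

Things in the scene. Friction and masses are not known exactly. Their poses are not given: they have to be found in the camera images.
- tipper_a: Fixed tipping station, mm. Origin: base underside, below cup middle; -x: dump side; y: along axle to the pedal; z up. White cup (66x66, rim z 112) between posts (y +-46, top z 110); axle at x 0, z 100. Catch tray x -130..20, y -39..39, floor z 11, walls to z 46. Pedal: yellow roller along y, dia 26, y 75..125, on a 55 crank; centre at rest x -45, y 100, z 132; clear below. A twin station holds the blue-capped vial.
- cup_a (a joint): Turn q of tipper_a's cup, rad: 0 upright at rest, grows as the pedal goes down, stop at 1.4. Pedal centre in tipper_a: x = -55 cos(0.611-q), z = 100 + 55 sin(0.611-q) mm, so it sinks some 70 mm and strays 13 mm in plan. Latch resists up to 0.25 (8-15 N at the pedal), then 6-9 N do. The vial rolls out at 0.85 to 1.1. Let go, a spring returns it to 0 within a second.
- vial_red: Loose vial with a red cap, 14 mm in diameter, 46 mm long, 12 g; lies along the axle in the cup of tipper_a. Origin: centre of its bottom (the end away from the cap), in the cup about 23 mm to the +y side of the cup's middle at z about 86 mm; its z axis points to the cap.
- vial_blue: The same kind of vial with a blue cap, lying in the cup of the other, identical station; it must stay there. Origin and axes as for vial_red.

How it is judged (in metres and radians):
On the way:
1. the cup with the red-capped vial is pushed past its latch and tipped right over (beyond 0.85 rad) (value of joint cup_a above 0.85 rad), for 0.1 s.
At the end, for the whole second after the job is handed in: The red-capped vial lies inside the catch tray of its own station, below the cup; that cup is back upright (within 0.08 rad of rest); the blue-capped vial is still in its cup, within 20 mm of where it was (x of vial_red in the frame of tipper_a between -0.135 and 0.025 m and y of vial_red in the frame of tipper_a between -0.042 and 0.042 m and z of vial_red in the frame of tipper_a below 0.06 m and value of joint cup_a between -0.08 and 0.08 rad and distance of vial_blue from where it was at the start of the episode below 0.02 m); the robot touches nothing.
It fails at once if the blue-capped vial is disturbed (moved more than 20 mm) (distance of vial_blue from where it was at the start of the episode above 0.02 m).
It also fails if it takes over 32 s, if anything falls off the work surface, if the arm or the gripper's body presses on something with over 40 N, if the wrist force passes 120 N, or if a joint passes its speed limit or range.

## Working session

There is one attempt and no reset: what is moved stays moved. The work goes in short steps, Python scripts to look and compute and a tool call to move; the robot and the scene stay as the last step left them, time stands still between calls to the robot, and variables do not carry over. Pictures are saved under pics/ and viewed, at most 10 in all, crops included, and the job is handed in when it is done.

Besides the shell and the picture viewer there is one more tool, called in YAML: its name, and indented under it one key for each argument. jog_arm: Moves the arm, as the interface text tells. Its arguments: {"type":"object","properties":{"motion":{"type":"array"},"grip":{"type":"number"}},"required":["motion"]}

```bash
mkdir -p pics; cat > h.py <<'E'
import numpy as np, cv2
from cell import *
def proj(c,P):
    T=np.linalg.inv(c["extrinsics"]);p=np.atleast_2d(P)@T[:3,:3].T+T[:3,3]
    f=240/np.tan(np.radians(c["vertical_fov"])/2)
    return np.c_[c["cx"]-f*p[:,0]/p[:,2], c["cy"]+f*p[:,1]/p[:,2]]
def ray(c,uv,z):
    f=240/np.tan(np.radians(c["vertical_fov"])/2);E=c["extrinsics"]
    d=E[:3,:3]@np.array([(uv[0]-c["cx"])/f,-(uv[1]-c["cy"])/f,-1.]);o=E[:3,3]
    return o+d*(z-o[2])/d[2]
E
python3 - <<'E'
from h import *
for n in("scene","top"):
    c=read_camera(n);cv2.imwrite(f"pics/{n}0.png",c["img"])
    print(n,{k:c[k] for k in c if k not in("img","extrinsics")},c["extrinsics"].round(2).tolist())
    for t in("tipper_a","cup_a","vial_red","vial_blue"):
        print(t,[(round(d["p"],2),[round(float(x)) for x in d["box"]],np.argwhere(d["region"]).mean(0)[::-1].round(1)) for d in cut_out(t,c)])
s=state();print(s)
E
```

```text
scene {'vertical_fov': 57.621816735848775, 'cx': 317.0772769266508, 'cy': 244.46104266101554, 'shot': 1} [[0.86, 0.2, -0.47, 138.86], [-0.51, 0.32, -0.8, -552.66], [-0.01, 0.93, 0.37, 411.5], [0.0, 0.0, 0.0, 1.0]]
tipper_a [(0.64, [254, 232, 404, 383], array([332.3, 317.7]))]
cup_a [(0.8, [296, 234, 390, 311], array([347.8, 276. ]))]
vial_red []
vial_blue []
top {'vertical_fov': 44.466819761682714, 'cx': 315.37400283781807, 'cy': 246.64643971089075, 'shot': 2} [[-0.01, 1.0, -0.07, 468.33], [-1.0, -0.01, -0.0, 116.39], [-0.0, 0.07, 1.0, 929.54], [0.0, 0.0, 0.0, 1.0]]
tipper_a [(0.86, [327, 223, 475, 348], array([395.2, 284.4]))]
cup_a [(0.83, [337, 237, 477, 293], array([408.4, 262.8]))]
vial_red [(0.54, [413, 256, 437, 262], array([423.5, 257.3]))]
vial_blue [(0.67, [186, 264, 216, 278], array([196.9, 271.3]))]
{'t': 0.5, 'joints': array([ 1.04240239e+00,  4.90901780e-01,  1.55890320e+00, -1.20982261e-05,
        1.09175986e+00, -1.05602083e-01]), 'qvel': array([ 1.88244581e-03, -8.58456753e-05,  5.55349003e-04, -5.00892679e-04,
        7.60843106e-04,  1.67173085e-04]), 'tau': array([-6.42761988e-04, -6.12048197e+01, -2.58289808e+01,  6.93086232e-02,
        4.47867613e-02, -2.34629476e-05]), 'eef_pos': array([256.42479124, 569.97344236, 239.65873199]), 'tcp_rot': array([3.14156612e+00, 1.36088966e-05, 2.71880637e+00]), 'ft_force': array([ 0.16492999,  0.03804323, -0.61097214]), 'moment': array([-0.00759457, -0.03206955,  0.0036982 ]), 'grip_force': 0.0, 'opening': 0.9967703463631683}
```

View pics/top0.png

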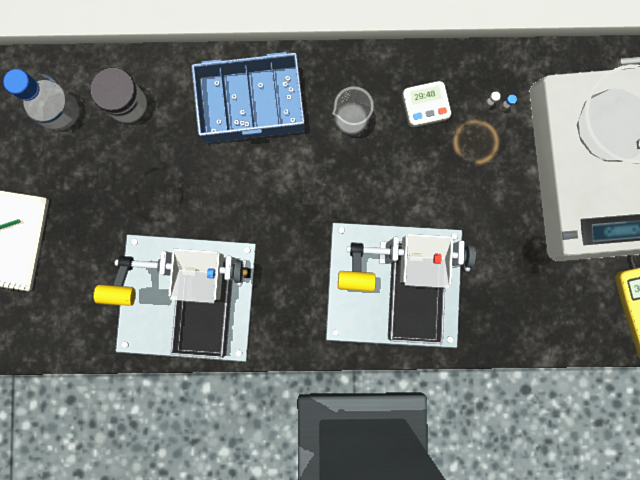

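View pics/scene0.png

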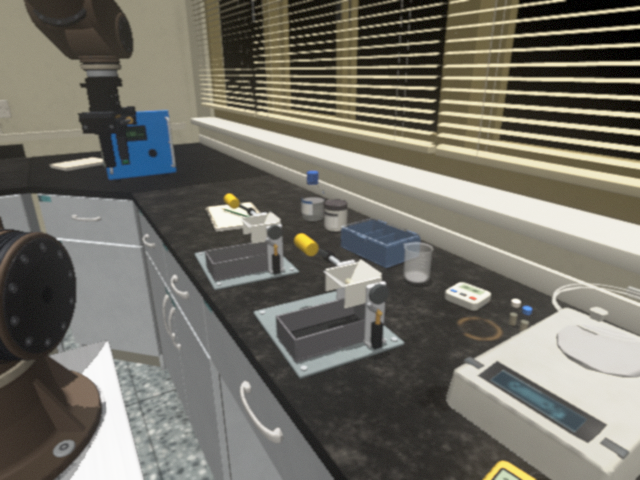

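The red cap is in the right station of the top view: cap about (437,258), roller about (356,281). The blue station is on the left: cap (211,272), roller (114,295). Next I measure the red station.

```bash
python3 - <<'E'
from h import *
from scipy.optimize import least_squares
c=read_camera("top");hsv=cv2.cvtColor(c["img"],cv2.COLOR_BGR2HSV)
m=cv2.inRange(hsv,(20,150,120),(35,255,255))
n,l,st,ce=cv2.connectedComponentsWithStats(m)
for i in range(1,n):
    if st[i,4]>300 and ce[i,0]<600:
        (u,v),wh,a=cv2.minAreaRect(np.argwhere(l==i)[:,::-1].astype(np.float32))
        print("roller",u,v,wh,a,ray(c,(u,v),134).round(1))
        for uv in cv2.boxPoints(((u,v),wh,a)): print("   ",ray(c,uv,132).round(1))
# base plate corners of red station (pixels by eye)
for uv in [(332,224),(462,231),(458,347),(327,340)]: print("plate",ray(c,uv,6).round(1))
for uv in [(397,283),(443,284),(441,342),(390,339)]: print("tray rim",ray(c,uv,46).round(1))
red=cv2.inRange(hsv,(0,150,100),(8,255,255))
n,l,st,ce=cv2.connectedComponentsWithStats(red)
print([(ce[i].round(1),ray(c,ce[i],86).round(1)) for i in range(1,n) if st[i,4]>15])
s=cut_out("cup_a",c);print([d["box"] for d in s])
E
```

```text
roller 356.0 281.0 (18.0, 36.0) 90.0 [477.8  64.3 134. ]
    [490.3  88.4 132. ]
    [489.7  39.6 132. ]
    [465.3  40.1 132. ]
    [466.   88.8 132. ]
roller 112.2529296875 294.71173095703125 (38.3482551574707, 18.713947296142578) 4.398705005645752 [463.8 394.2 134. ]
    [453.6 421.7 132. ]
    [478.8 420.1 132. ]
    [474.1 368.1 132. ]
    [448.9 369.8 132. ]
plate [569.8  92.2   6. ]
plate [ 555.8 -112.8    6. ]
plate [ 374.5 -100.8    6. ]
plate [388.1 102.9   6. ]
tray rim [475.   -2.9  46. ]
tray rim [472.5 -71.8  46. ]
tray rim [386.3 -66.3  46. ]
tray rim [391.8   9.5  46. ]
[(array([441.8, 110.5]), array([725.6, -69. ,  86. ])), (array([437. , 258.1]), array([509.6, -55.8,  86. ]))]
[[337.0, 235.3, 473.6, 293.3]]
```

jog_arm:
  motion:
    - [[-406, -372, 0], 0]
    - [[-406, -372, 0], 0]
    - [[-406, -372, 0], 0]
    - [[-406, -372, 0], 0]
    - [[-406, -372, 0], 0]
  grip: 1

```text
t: 1.1
eef_pos: [355.6, 338.6, 239.8]
tcp_rot: [3.141, 0.0, 2.719]
ft_force: [2.2, 0.6, -0.7]
opening: 0.636
grip_force: 0.0
```

jog_arm:
  motion:
    - [[-220, -201, 0], 0]
    - [[-220, -201, 0], 0]
    - [[-220, -201, 0], 0]
    - [[-220, -201, 0], 0]
    - [[-220, -201, 0], 0]

```text
t: 1.6
eef_pos: [454.9, 108.8, 240.0]
tcp_rot: [3.141, 0.001, 2.719]
ft_force: [0.8, 0.4, 0.1]
opening: 0.214
grip_force: 0.0
```

jog_arm:
  motion:
    - [[-36, -34, 0], -0.12]
    - [[-36, -34, 0], -0.24]
    - [[-36, -34, 0], -0.35]
    - [[-36, -34, 0], -0.35]
    - [[-36, -34, 0], -0.35]

```text
t: 2.1
eef_pos: [473.2, 65.2, 239.7]
tcp_rot: [3.141, 0.0, 3.066]
ft_force: [-0.3, 0.4, 0.4]
opening: 0.004
grip_force: 0.0
```

jog_arm:
  motion:
    - [[0, 0, 25], 0]
    - [[0, 0, 50], 0]
    - [[0, 0, 58], 0]
    - [[0, 0, 58], 0]

```text
t: 2.5
eef_pos: [472.9, 65.4, 181.1]
tcp_rot: [-3.142, -0.002, 3.068]
ft_force: [-0.4, 0.2, 0.4]
opening: 0.008
grip_force: 0.0
```

```bash
python3 - <<'E'
from h import *
c=read_camera("scene");P=state()["eef_pos"];print(P,proj(c,[P-[0,0,25],[478,64.3,132]]))
i=c["img"][130:350,180:430];cv2.imwrite("pics/s1.png",cv2.resize(i,None,fx=3,fy=2.7,interpolation=cv2.INTER_CUBIC)[:590,:790])
E
```

```text
[473.35795717  65.31209609 181.89761598] [[302.4796551  230.22202368]
 [305.39291897 243.40386143]]
```

View pics/s1.png

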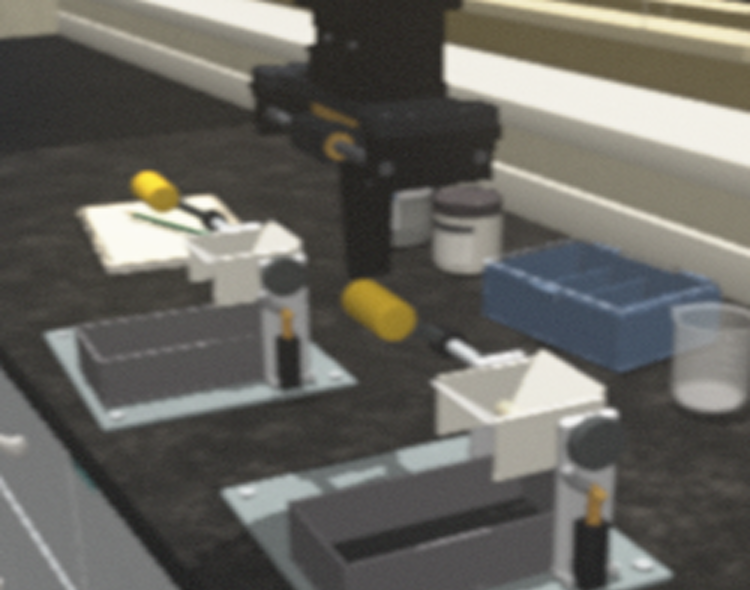

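The picture shows the closed fingertips (crop about 368,272) right above the yellow roller (378,310), as projected. I'll press down.

jog_arm:
  motion:
    - [[0, 0, 12], 0]
    - [[0, 0, 20], 0]
    - [[0, 0, 28], 0]
    - [[0, 0, 36], 0]
    - [[0, 0, 44], 0]

```text
t: 3.05
eef_pos: [472.1, 65.3, 138.5]
tcp_rot: [-3.142, -0.002, 3.068]
ft_force: [-6.8, 0.6, 8.3]
opening: 0.001
grip_force: 4.6
```

jog_arm:
  motion:
    - [[0, 0, 8], 0]
    - [[0, 0, 16], 0]
    - [[0, 0, 24], 0]
    - [[0, 0, 32], 0]
    - [[0, 0, 34], 0]

```text
t: 3.55
eef_pos: [475.9, 64.9, 105.1]
tcp_rot: [3.141, 0.007, 3.068]
ft_force: [5.6, -2.6, 11.1]
opening: 0.002
grip_force: 5.5
```

jog_arm:
  motion:
    - [[0, 0, 0], 0]
    - [[0, 0, 0], 0]
    - [[0, 0, 0], 0]
    - [[0, 0, 0], 0]

```text
t: 3.95
eef_pos: [475.7, 64.9, 105.7]
tcp_rot: [3.141, 0.007, 3.068]
ft_force: [3.6, -2.4, 9.5]
opening: 0.003
grip_force: 4.8
```

```bash
python3 - <<'E'
from h import *
c=read_camera("scene");print(state()["eef_pos"],state()["ft_force"])
i=c["img"][130:400,180:430];cv2.imwrite("pics/s2.png",cv2.resize(i,None,fx=2.2,fy=2.2,interpolation=cv2.INTER_CUBIC))
E
```

```text
[475.69795203  64.95061486 105.65973117] [ 4.07721788 -2.67349783 10.03864336]
```

View pics/s2.png

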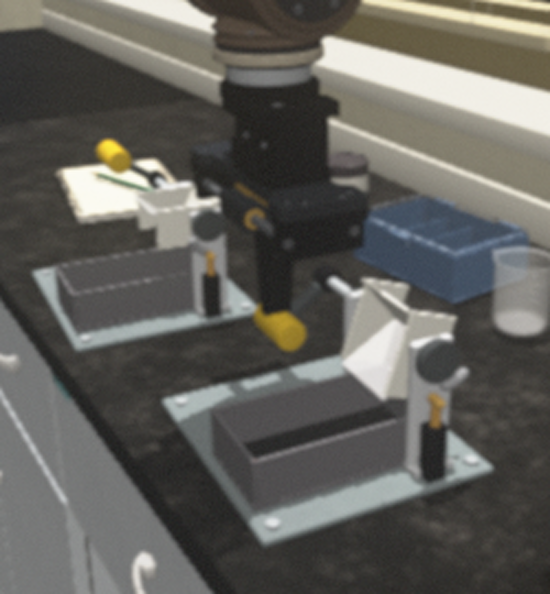

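The cup (about 380,345 in the crop) is tipped well over and the roller is down. I'll release it and back off.

jog_arm:
  motion:
    - [[0, 0, -25], 0]
    - [[0, 0, -60], 0]
    - [[0, 0, -105], 0]
    - [[0, 0, -135], 0]
    - [[0, 0, -135], 0]

```text
t: 4.5
eef_pos: [474.8, 65.2, 243.4]
tcp_rot: [3.141, 0.008, 3.069]
ft_force: [0.1, -0.5, -0.4]
opening: 0.005
grip_force: 0.0
```

jog_arm:
  motion:
    - [[0, 40, 0], 0]
    - [[0, 80, 0], 0]
    - [[0, 120, 0], 0]
    - [[0, 120, 0], 0]
    - [[0, 120, 0], 0]

```text
t: 5.0
eef_pos: [481.7, 185.3, 238.5]
tcp_rot: [-3.141, -0.0, 3.07]
ft_force: [-0.9, -0.3, -1.1]
opening: 0.006
grip_force: 0.0
```

```bash
python3 - <<'E'
from h import *
c=read_camera("top");print(state()["eef_pos"],state()["ft_force"],state()["t"])
i=c["img"][200:380,80:500];cv2.imwrite("pics/t2.png",cv2.resize(i,None,fx=1.9,fy=1.9,interpolation=cv2.INTER_CUBIC))
c=read_camera("scene")
i=c["img"][200:400,180:430];cv2.imwrite("pics/s3.png",cv2.resize(i,None,fx=2.2,fy=2.2,interpolation=cv2.INTER_CUBIC))
E
```

```text
[481.71415659 184.55112813 238.49540402] [ 0.39369947 -1.24351969  0.2810336 ] 5.05
```

View pics/t2.png

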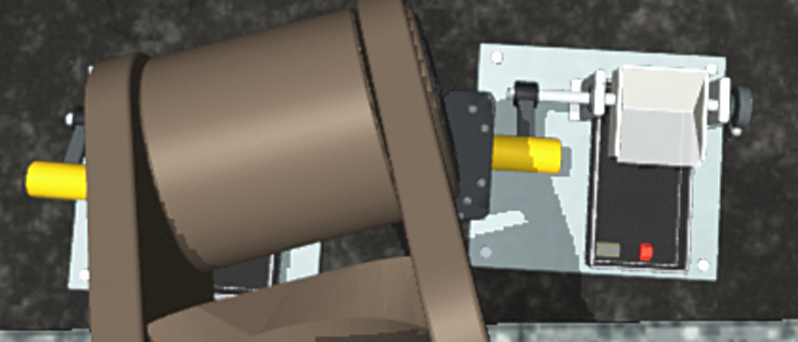

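View pics/s3.png

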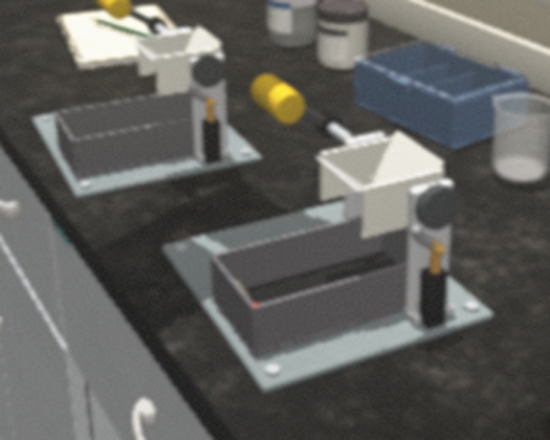

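The red-capped vial lies in its tray (top crop, cap about 646,252), its cup is empty and upright (660,115), and the arm is clear.

jog_arm:
  motion:
    - [[0, 0, 0], 0]
    - [[0, 0, 0], 0]
    - [[0, 0, 0], 0]
    - [[0, 0, 0], 0]
    - [[0, 0, 0], 0]

```text
t: 5.6
eef_pos: [482.0, 184.6, 238.7]
tcp_rot: [3.142, 0.0, 3.068]
ft_force: [0.4, 0.1, 0.5]
opening: 0.003
grip_force: 0.0
```

```bash
python3 -c "
from cell import *
print(job_done())"
```

```text
the job is handed in; nothing more can be done
None
```

I tipped the red-capped vial into its own tray, its cup swung back upright, the arm never went near the blue-capped vial's cup except to pass well above it, and the job was handed in at about 5.6 s (no verdict was returned).

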